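# Set and lock the electrode carriage over the sample cup

## Task

Slide the loose electrode carriage along its rail until the electrode hangs centred over the tall narrow sample cup, then lock it there by turning the black wing knob clockwise until the clamp is properly finger-tight, about 0.15 N m, without overtightening it. Move the carriage by its knob or block, never touch the glass electrode, and leave the cups and the wine bottle undisturbed.

Things in the scene. Friction and masses are not known exactly. Their poses are not given: they have to be found in the camera images.
- station: Fixed sample station: blue base plate 220 x 400 x 12 mm with a blue cheek (150 mm high) at each end that carries the rail. Origin on the table, under the middle of the rail; its y axis runs along the rail, its x axis away from the robot, z up. The cups stand on the base plate in one row parallel to the rail, 118 mm beyond it (x = 0.118, top of plate z = 0.012).
- rail: Fixed steel rail, 30 x 20 mm section, 350 mm long, leaning 0.61 rad (35 degrees) towards the robot. Origin on its centre line, 140 mm above the table; y along it; its z axis (the outward normal of its clamp face) leans 0.61 rad from vertical towards the robot, and is the axis of the wing knob too.
- carriage (a joint): Position of the aluminium carriage along the rail, m: 0 at the -y end, 0.24 at the +y end; the carriage centre is at station y = value - 0.12. Slides with about 2 N while the clamp is loose.
- block_top (a point): Centre of the flat top of the carriage block: 50 mm (across) x 46 mm (along the rail), 18 mm thick, astride the rail; the top lies 32 mm from the rail centre line along the rail z. A bracket 22 mm wide, its top 165 mm above the table, runs from the block over the cups to the electrode.
- clamp_knob: Black plastic wing knob on the carriage, turning about its own z axis, which leans 0.61 rad towards the robot. Origin on the axis at the underside of its hub, 35 mm from the rail centre line. Hub 34 mm diameter, 9 mm high; on it an upright wing 44 mm long (along its x axis), 14 mm thick (along y), its top 43 mm above the origin. Tightens clockwise seen from outside; stays where left.
- wing_grip (a point): Grip point on the knob axis, 33 mm above the knob origin, 10 mm below the wing top; same axes. It starts backed off: the shoe meets the rail only after 0.4 to 3.4 rad, different each time, to be felt. Until then it takes 0.07 N m; from there the torque rises by about 0.7 N m per rad. At 0.15 N m it is tight (it eases back a little when let go); above 0.35 N m it scores the rail.
- electrode_tip (a point): Lower tip of the upright glass electrode (12 mm diameter, black cap, overall 89 mm) on the carriage's bracket; z up. 118 mm beyond the rail's centre line, 120 mm above the table: 18 mm above the rim of the tall cup.
- electrode: The glass electrode itself, same origin. Not to be touched.
- cup_tall: The sample cup to be served: white plastic, open, the tallest and narrowest of three, 39 mm diameter at the rim, 90 mm high. Origin at the centre of its underside, z up. Loose.
- cup_wide: Bystander: squat white plastic cup, 56 mm diameter, 45 mm high. Origin at the centre of its underside. Loose.
- cup_middle: Bystander: middling white plastic cup, 45 mm diameter, 62 mm high. Origin at the centre of its underside. Loose.
- wine_bottle: Bystander: green wine bottle, 74 mm diameter, 300 mm high, standing to the side. Origin at the centre of its underside. Loose.
Mind the look-alikes: they are no part of the job. Leave any pink look-alike of the cup_tall alone.

How it is judged:
By the outcome, as a careful person would: the job done as asked, in the order asked, and still so for the second after the job is handed in, with the robot touching nothing.
It also fails if it takes over 67 s, if anything falls off the work surface, if the arm or the gripper's body presses on something with over 40 N, if the wrist force passes 120 N, or if a joint passes its speed limit or range.

## Robot

A 6-joint arm with a two-finger parallel gripper is mounted at the origin on the work surface. World frame = base frame: x ahead of the robot, y to its left, z up, the work surface at z = 0. Lengths are in mm, angles in rad, forces in N, time in s.
With the tool pointing down it reaches from about 350 to 975 mm from the base axis. Payload 4.9 kg.
Tool frame: the origin (TCP) lies on the centre line of the jaws, within the pads' length; the fingertips stand 11 mm ahead of it and the grasp point (between the pads) lies 8 mm behind it; z points along the fingers, y is the line along which they close (so a half turn about z gives the same grasp; the last joint's range is limited). The gripper opens to 85 mm and grips with 20 to 120 N. Pads are 22 mm wide; open, the fingers measure 114 mm over their backs; the gripper's body (76 mm by 85 mm) begins 54 mm behind the grasp point. The pads swing forward as they close: fully open they stand 13 mm farther back than shut.
Start: joints at [1.076, 0.053, 1.613, -0, 1.476, -0.119], TCP at [229.374, 581.368, 242.304] pointing down, gripper open.
Joint ranges: [-3.01, 3.01], [-1.01, 2.22], [0.06, 2.58], [-1.02, 4.17], [0.09, 2.62], [-3.14, 3.14]. Speed limits (rad/s): [2.57, 2.57, 3.14, 3.14, 3.14, 3.14].

## Interface

Orientations are given as a unit quaternion [x, y, z, w].
In Python, from plant import arm, claw, solver, readout, viewer, sign_off gives the robot as it stands. Calls block until the motion is done:
- arm.move_ptp(position, orientation): joint-space move of the TCP to a pose.
- arm.movel(position, rotation=None, feed=150): straight line of the TCP; rotation=None keeps the orientation; feed is the mean speed in mm/s.
- arm.set_joints(angles): joint-space move.
- claw.grip(opening, grip_force=None): finger opening in mm; grip_force is the grip in N (None keeps the last); returns when the fingers have stopped.
- arm.wait(seconds).
- solver.ik(position, orientation): joint angles nearest the present ones, or None.
- readout.read_state(): the state.
- viewer.capture(name): name is "side" or "top"; returns a dict with "img" (480x640x3 uint8, red, green, blue), "depth" (480x640 float32, mm along the optical axis (not along the pixel's ray), 0 where there is no reading), "fx", "fy", "cx", "cy" (pixels), "cam_to_world" (4x4, takes a point from camera to world coordinates). Camera axes: x right, y up, looking along -z (the intrinsics and any distortion apply to the point x, -y, -z); pixel columns grow to the right and rows downward; lengths in mm; the calibration is good to about 2 mm. A picture is of the moment at which its call begins.
A pose or a line that the arm cannot do raises arm.MotionError and nothing moves.
- sign_off(): hands the job in; it is judged then, once.
The state is a dict: "clock": time; "qpos": joint angles; "joint_velocities": joint speeds; "joint_torque": joint torques, N m; "ee_pos": TCP position; "tcp_rot": TCP orientation; "force": force on the tool from outside, world axes, zero at the start; "moment": the same for the moment, N m; "opening": finger opening in mm; "grasp_force": force on a finger pad.
Only numpy, scipy, OpenCV 4.12 (cv2) and the standard library are available. Lean on these libraries where they do the work, as an engineer would, in place of code of your own. Each camera call takes 0.05 s, during which the arm holds its last target. There are 200 camera calls.

## Working session

There is one attempt and no reset: what is moved stays moved. The work goes in short steps, each a Python script; the robot and the scene stay as the last script left them, time stands still between calls to the robot, and variables do not carry over. Pictures are saved under pics/ and viewed, at most 10 in all, crops included, and the job is handed in when it is done.

```bash
mkdir -p pics; ls
cat > h.py <<'E'
import numpy as np, cv2, pickle
from plant import arm, claw, solver, readout, viewer, sign_off
def snap(n,f):
    c=viewer.capture(n); cv2.imwrite(f'pics/{f}.png',c['img'][:,:,::-1]); pickle.dump(c,open(f'pics/{f}.pkl','wb')); return c
def pt(c,u,v,d=None,r=1):
    if d is None:
        w=c['depth'][v-r:v+r+1,u-r:u+r+1]; d=np.median(w[w>0])
    T=np.array(c['cam_to_world'])
    return (T@[(u-c['cx'])/c['fx']*d,-(v-c['cy'])/c['fy']*d,-d,1])[:3]
E
python3 - <<'E'
from h import *
for n in('side','top'):
    c=snap(n,n+'1'); print([k for k in c], c['fx'],c['cx'],c['cy'],np.round(c['cam_to_world'],3).tolist())
print(readout.read_state())
E
```

```text
pics
['img', 'depth', 'fx', 'fy', 'cx', 'cy', 'cam_to_world'] 481.5650936887749 319.66866598757935 243.94031130532832 [[0.891, 0.24, -0.385, 267.175], [-0.453, 0.514, -0.728, -555.319], [0.023, 0.824, 0.567, 689.311], [0.0, 0.0, 0.0, 1.0]]
['img', 'depth', 'fx', 'fy', 'cx', 'cy', 'cam_to_world'] 456.19807095723075 324.91856136906 238.26972634702335 [[0.027, 0.998, -0.057, 588.023], [-1.0, 0.027, 0.001, 128.219], [0.002, 0.057, 0.998, 1062.686], [0.0, 0.0, 0.0, 1.0]]
{'clock': 0.1, 'qpos': array([ 1.07600382e+00,  5.33413689e-02,  1.61418744e+00,  8.64960258e-06,
        1.47599380e+00, -1.18970651e-01]), 'joint_velocities': array([-0.0006529 , -0.00125446, -0.00146052,  0.00101384, -0.00029061,
       -0.00074589]), 'joint_torque': array([-1.68550775e-05, -3.94905674e+01, -3.71362066e+01, -1.49927091e-04,
        3.99036478e-03, -8.87068392e-07]), 'ee_pos': array([229.11367607, 580.89566806, 241.1362422 ]), 'tcp_rot': array([ 1.86807325e-01,  9.82396097e-01, -9.18592688e-04, -2.95611123e-04]), 'force': array([-0.93814074,  0.18597732,  0.27771668]), 'moment': array([0.00355593, 0.02596189, 0.02445015]), 'grasp_force': 0.0, 'opening': 85.65383245280114}
```

View pics/side1.png

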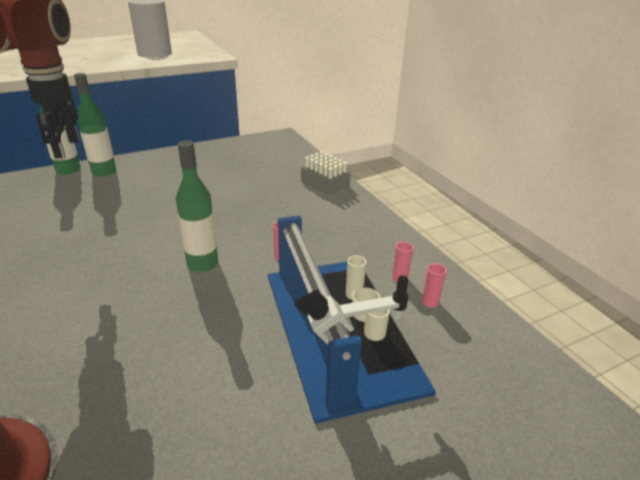

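View pics/top1.png

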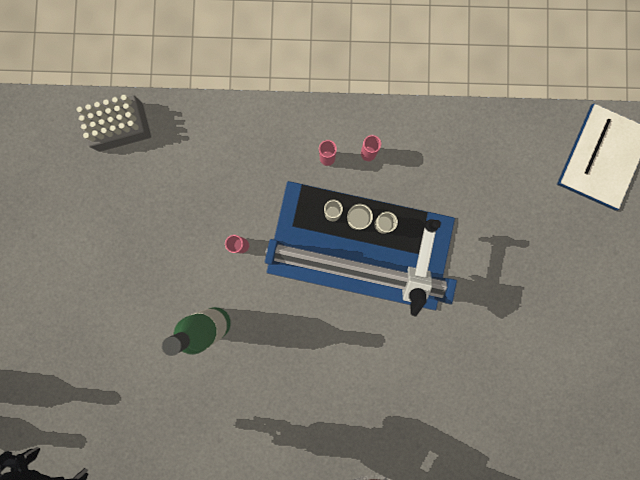

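The top view shows white cups at (333,210), (359,217) and (386,222), and pink look-alikes at (327,152), (371,147) and (235,243). The tall, narrow one in the row seems to be (333,210), which is (356,275) in the side view. The carriage is at the right (-y) end: electrode cap at (432,226), knob at (418,300). I'll enlarge to confirm.

Run:
```python
import pickle,cv2,numpy as np
from h import pt
t=pickle.load(open('pics/top1.pkl','rb'));s=pickle.load(open('pics/side1.pkl','rb'))
a=cv2.resize(t['img'][170:320,260:460],None,fx=4,fy=4,interpolation=cv2.INTER_CUBIC)
cv2.imwrite('pics/topc.png',a[:,:,::-1])
b=cv2.resize(s['img'][210:360,260:460],None,fx=4,fy=4,interpolation=cv2.INTER_CUBIC)
cv2.imwrite('pics/sidec.png',b[:,:,::-1])
```

```text
(no output)
```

View pics/topc.png

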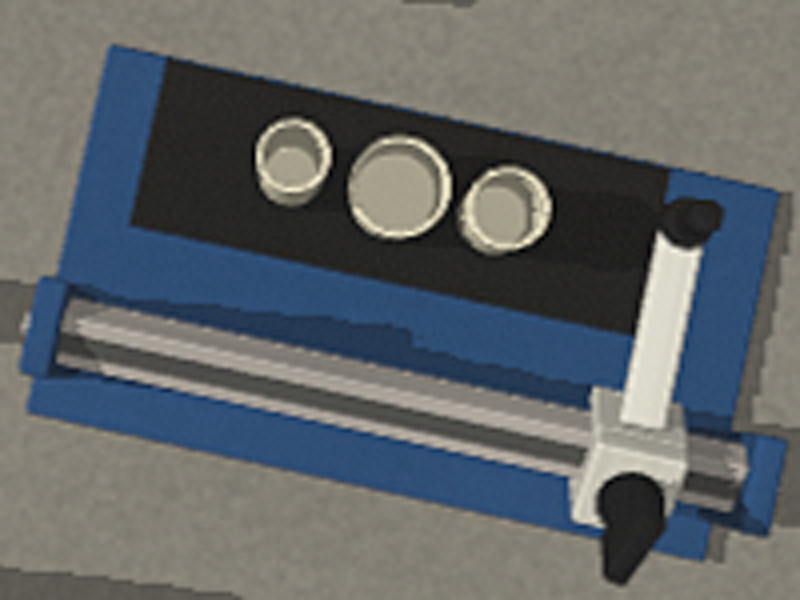

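View pics/sidec.png

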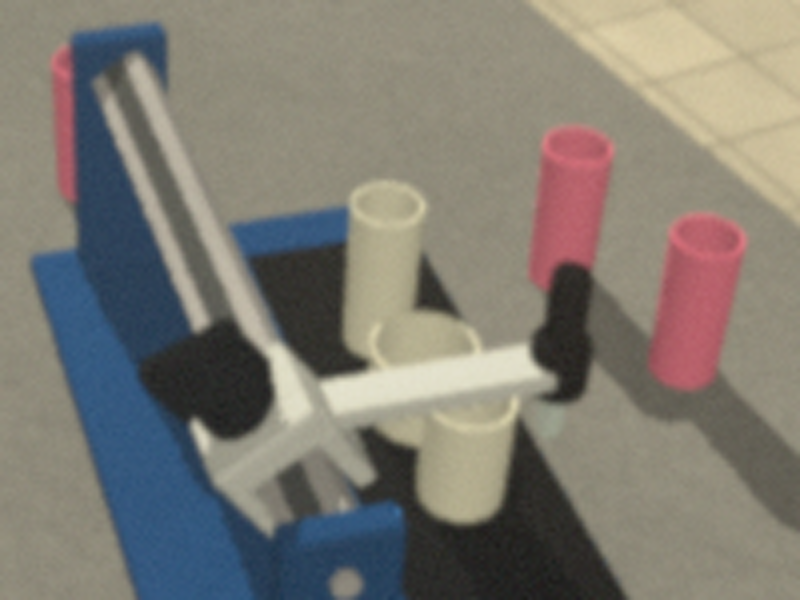

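Confirmed: the tall, narrow white cup is the left one, at (293,157) in the top crop; the wide and middle cups are next to it, and the pink ones are off the plate. Next I'll fit the station pose, carriage position and wing angle.

```bash
cat > geo.py <<'E'
import numpy as np
def onz(c,u,v,z):
    T=np.array(c['cam_to_world']); d=T[:3,:3]@[(u-c['cx'])/c['fx'],-(v-c['cy'])/c['fy'],-1]
    return T[:3,3]+d*(z-T[2,3])/d[2]
E
python3 - <<'E'
import pickle,cv2,numpy as np
from h import pt
from geo import onz
t=pickle.load(open('pics/top1.pkl','rb'));s=pickle.load(open('pics/side1.pkl','rb'))
T=lambda u,v,z:onz(t,260+u/4-.4,170+v/4-.4,z)
S=lambda u,v,z:onz(s,260+u/4-.4,210+v/4-.4,z)
A,B,C,D=[T(*p,12) for p in((110,45),(779,190),(28,410),(705,558))]
print('corners',A,B,C,D,'len',np.linalg.norm(A-B),np.linalg.norm(C-D),np.linalg.norm(A-C),np.linalg.norm(B-D))
o=(A+B+C+D)/4; y=(A-B)+(C-D); y/=np.linalg.norm(y); x=np.array([y[1],-y[0],0]); print('plate ctr',o,'yaw',np.arctan2(x[1],x[0]))
cup=T(293,157,102); cs=S(387,204,102); print('cup',cup,cs)
for n,p,z in(('wide',(400,187),57),('mid',(508,207),74)): print(n,T(*p,z))
# cheek tops z=150
print('cheeks L/R outer',[T(*p,150) for p in((40,278),(20,372),(788,440),(765,535))])
print('cap', T(700,217,209))
print('bracket', T(677,235,165),T(645,420,165))
def cloud(c,m):
    v,u=np.nonzero(m&(c['depth']>0)); d=c['depth'][v,u]
    P=np.stack([(u-c['cx'])/c['fx']*d,-(v-c['cy'])/c['fy']*d,-d,np.ones_like(d)]); return (np.array(c['cam_to_world'])@P)[:3].T
yaw=np.arctan2(x[1],x[0]); th=.61
for n,c,(u0,u1,v0,v1) in(('top',t,(405,432,284,320)),('side',s,(290,335,285,325))):
    m=np.zeros((480,640),bool); m[v0:v1,u0:u1]=c['img'][v0:v1,u0:u1].max(2)<60
    P=cloud(c,m); P=P[P[:,2]>120]; print(n,len(P),P.min(0),P.max(0))
    np.save(f'pics/{n}k.npy',P)
E
```

```text
corners [779.27849936 219.17135264  12.        ] [ 705.40762366 -170.41178147   12.        ] [566.65606945 259.44403287  12.        ] [ 492.84822088 -130.43553471   12.        ] len 396.52480964131075 396.80432926854246 216.4028337908568 216.28592191487238
plate ctr [636.04760334  44.44201733  12.        ] yaw -0.1872428409104184
cup [705.80284824 112.65532365 102.        ] [707.28101109 113.65067447 102.        ]
wide [696.26270385  52.26794471  57.        ]
mid [685.12753664  -5.43852626  74.        ]
cheeks L/R outer [array([635.52258517, 238.48632467, 150.        ]), array([588.26739038, 246.85600161, 150.        ]), array([ 564.89605214, -137.07355211,  150.        ]), array([ 517.51251716, -126.14660692,  150.        ])]
cap [669.63874432 -77.44944106 209.        ]
bracket [664.61740645 -76.8173107  165.        ] [573.14168608 -62.41812749 165.        ]
top 334 [496.93750241 -86.91191295 147.3640853 ] [547.52051222 -38.36713421 215.20188145]
side 604 [497.2899446  -69.89786767 166.45336756] [544.53587706 -39.38428006 215.7019692 ]
```

```bash
cat >> geo.py <<'E'
yaw=-0.1873; th=.61
xs=np.array([np.cos(yaw),np.sin(yaw),0]); ys=np.array([-np.sin(yaw),np.cos(yaw),0]); zz=np.array([0,0,1.])
n=np.cos(th)*zz-np.sin(th)*xs; e1=np.cos(th)*xs+np.sin(th)*zz   # knob frame: e1, ys, n (right-handed)
cup=np.array([706.5,113.1,0]); org=cup-118*xs; org=org-(org@ys)*ys  # on line, y coord=0
def rail(yc): return org+140*zz+yc*ys
YC=float(cup@ys)
E
python3 - <<'E'
import numpy as np,cv2
from geo import *
print('YC',YC,n,rail(0))
for k in('top','side'):
    P=np.load(f'pics/{k}k.npy')-rail(0); Q=P@np.array([e1,ys,n]).T; Q[:,2]-=35
    for a,b in((0,9),(9,15),(15,25),(25,35),(35,41),(41,50)):
        q=Q[(Q[:,2]>a)&(Q[:,2]<b)]
        if len(q)>4: print(k,a,b,len(q),'min',q.min(0).round(1),'max',q.max(0).round(1),'med',np.median(q,0).round(1))
    q=Q[(Q[:,2]>40.)&(Q[:,2]<47)][:,:2].astype(np.float32)
    print('rect',cv2.minAreaRect(q))
    q=Q[(Q[:,2]>14)&(Q[:,2]<47)][:,:2].astype(np.float32); print('rect',cv2.minAreaRect(q))
E
```

```text
YC 242.67704898239137 [-0.56284834  0.10667182  0.81964802] [ 545.37563593 -103.36036451  140.        ]
top 0 9 50 min [-8.4 42.8  0.7] max [17.4 61.8  9. ] med [10.1 54.9  7.1]
top 9 15 32 min [-10.8  38.4   9.1] max [21.6 61.3 14.9] med [ 3.9 54.2 10.4]
top 15 25 51 min [-13.6  36.1  15.2] max [23.4 56.5 24.9] med [17.5 50.2 19.4]
top 25 35 53 min [-12.8  37.6  25. ] max [24.3 55.9 34.5] med [13.8 50.1 29.4]
top 35 41 72 min [-18.1  37.7  35.1] max [23.4 56.2 41. ] med [ 8.4 49.4 39.7]
top 41 50 72 min [-15.8  38.4  41. ] max [20.3 55.9 44.9] med [ 2.1 46.5 42.2]
rect ((2.6068191528320312, 46.701751708984375), (11.909147262573242, 40.73831558227539), 78.0413818359375)
rect ((3.4969520568847656, 46.88695526123047), (14.298510551452637, 42.47037887573242), 76.20367431640625)
side 0 9 118 min [-11.6  30.3   0.6] max [16.4 45.4  8.9] med [ 2.  35.9  7.2]
side 9 15 52 min [-18.4  32.5   9. ] max [20.9 45.7 14.8] med [ 0.9 40.5 12.6]
side 15 25 120 min [-19.9  36.6  15.1] max [22.2 47.3 25. ] med [ 2.4 41.2 20.1]
side 25 35 124 min [-19.8  36.4  25.1] max [22.1 47.6 34.7] med [ 2.4 41.  29.9]
side 35 41 103 min [-17.7  36.7  35.1] max [23.1 54.3 41. ] med [ 2.9 41.4 38.6]
side 41 50 87 min [-17.4  36.9  41. ] max [22.5 53.9 44.6] med [ 1.3 45.7 42. ]
rect ((2.224000930786133, 45.583614349365234), (11.668721199035645, 41.07722091674805), 76.44398498535156)
rect ((1.8315544128417969, 45.43568420410156), (12.235784530639648, 43.1820182800293), 78.9964599609375)
```

```bash
cat >> geo.py <<'E'
from scipy.spatial.transform import Rotation as R
def quat(phi):
    t=-np.sin(phi)*e1+np.cos(phi)*ys; z=-n
    return R.from_matrix(np.stack([np.cross(t,z),t,z],1)).as_quat()
def kpt(yc,h,de=2.2): return rail(yc)+de*e1+(35+h)*n
E
python3 - <<'E'
import pickle
from h import *
from geo import *
for k in('top','side'):
    Q=(np.load(f'pics/{k}k.npy')-rail(0))@np.array([e1,ys,n]).T; Q[:,2]-=35
    q=Q[(Q[:,2]>40.5)&(Q[:,2]<46)][:,:2]; w,V=np.linalg.eigh(np.cov(q.T)); print(k,'phi',np.arctan(V[1,1]/V[0,1]),q.mean(0))
t=pickle.load(open('pics/top1.pkl','rb'));s=pickle.load(open('pics/side1.pkl','rb'))
print('bottle',onz(t,172,345,300),onz(s,187,146,300))
for phi in(-.21,-.21+np.pi):
  for yc in(46.2,YC):
    for h in(25,110):
        q=solver.ik(kpt(yc,h),quat(phi)); print(round(phi,2),yc,h,kpt(yc,h).round(1),None if q is None else np.round(q,3))
p=readout.read_state()['ee_pos']; print(solver.ik([200,500,430],[.1868,.9824,0,0]),solver.ik([430,0,430],[.1868,.9824,0,0]))
E
```

```text
top phi -0.18100492646919839 [ 2.21956166 46.80121226]
side phi -0.24310824121672403 [ 2.59010824 45.22231629]
bottle [448.24737718 375.43279071 300.        ] [448.05717904 363.79510019 300.        ]
-0.21 46.2 25 [522.  -51.9 190.4] [-0.264 -0.55   2.28   0.061  0.804 -1.466]
-0.21 46.2 110 [474.1 -42.8 260.1] [-0.275 -0.779  2.294  0.059  1.02  -1.464]
-0.21 242.67704898239137 25 [558.6 141.1 190.4] [ 0.226 -0.328  2.127 -0.326  0.8   -0.784]
-0.21 242.67704898239137 110 [510.7 150.2 260.1] [ 0.276 -0.512  2.139 -0.313  0.98  -0.794]
2.93 46.2 25 [522.  -51.9 190.4] [-0.264 -0.55   2.28   0.061  0.804  1.676]
2.93 46.2 110 [474.1 -42.8 260.1] [-0.275 -0.779  2.294  0.059  1.02   1.677]
2.93 242.67704898239137 25 [558.6 141.1 190.4] [ 0.226 -0.328  2.127 -0.326  0.8    2.357]
2.93 242.67704898239137 110 [510.7 150.2 260.1] [ 0.276 -0.512  2.139 -0.313  0.98   2.348]
[ 1.05206426e+00 -1.94805781e-01  1.54160802e+00 -4.44089210e-16
  1.79479042e+00 -1.42925232e-01] [-1.73426179e-01 -4.58799273e-01  1.74695085e+00 -4.44089210e-16
  1.85344107e+00 -1.36841568e+00]
```

Run:
```python
from h import *
from geo import *
print('sign', solver.ik(kpt(YC,25),quat(-.71))[5])
q0=readout.read_state()['qpos']
dn=[.1868,.9824,0,0]
p=readout.read_state()['ee_pos']
arm.movel([p[0],p[1],440],feed=250)
arm.move_ptp([430,0,440],dn)
arm.move_ptp(kpt(46.2,110),quat(-.21))
arm.movel(kpt(46.2,25),feed=100)
s=readout.read_state(); print(s['clock'],s['ee_pos'],kpt(46.2,25),s['force'],s['moment'],s['qpos'])
snap('side','side2')
```

```text
sign -0.28432909706954623
5.0667 [522.3569638  -51.95553986 191.32517394] [521.97917804 -51.90383992 190.43918948] [-0.29154548 -0.64729653  0.56073662] [0.05656279 0.29326472 0.03088161] [-0.26359817 -0.55068181  2.2789158   0.06073746  0.80449464 -1.46555559]
```

Run:
```python
from h import *
from geo import *
claw.grip(8,50)
s=readout.read_state(); print(s['clock'],s['ee_pos'],s['opening'],s['grasp_force'],s['force'],s['moment'], s['moment']@n)
c=snap('side','side3')
cv2.imwrite('pics/s3c.png',cv2.resize(c['img'][200:380,240:460],None,fx=3,fy=3)[:,:,::-1])
```

```text
5.7667 [521.99253613 -51.89293734 190.74620067] 13.133046909651275 51.30617022514343 [-3.72275625  1.00282038  2.64484835] [ 0.07955682  0.45799199 -0.06200153] -0.04674301622795302
```

View pics/s3c.png

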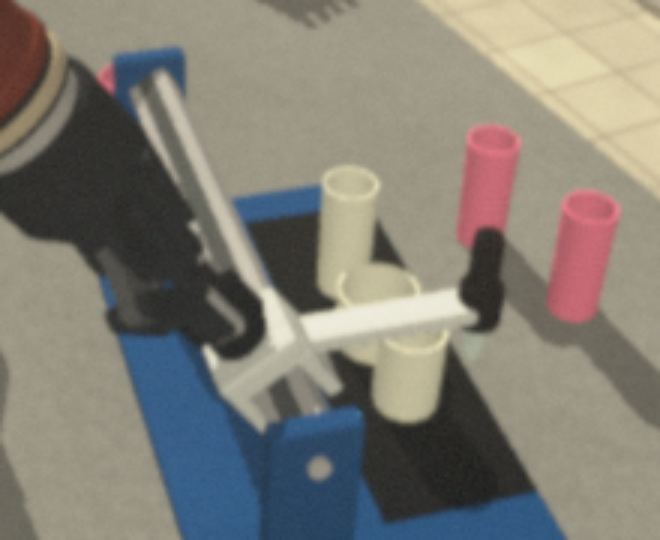

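The fingers hold the wing (crop about (225,320)), and the carriage hasn't moved. Next I'll slide it.

Run:
```python
from h import *
from geo import *
arm.movel(kpt(YC,25),feed=60)
arm.wait(.3)
s=readout.read_state(); print(s['clock'],s['ee_pos']-kpt(YC,25),s['opening'],s['force'],s['moment']@n,s['qpos'],s['joint_torque'][5])
a=snap('side','side4'); b=snap('top','top4')
A=cv2.resize(a['img'][200:320,280:440],None,fx=5,fy=5,interpolation=cv2.INTER_CUBIC)
B=cv2.resize(b['img'][180:300,280:440],None,fx=5,fy=5,interpolation=cv2.INTER_CUBIC)
cv2.imwrite('pics/s4c.png',A[:,:,::-1]);cv2.imwrite('pics/t4c.png',B[:,:,::-1])
```

```text
9.5417 [ 0.17620635 -0.01865828  0.26165634] 12.788287184069517 [ 0.10988908 -2.18770063  5.03143646] 0.005867930462512811 [ 0.22583326 -0.32802451  2.12664085 -0.32646875  0.80012181 -0.78435524] -0.020697794971056283
```

View pics/s4c.png

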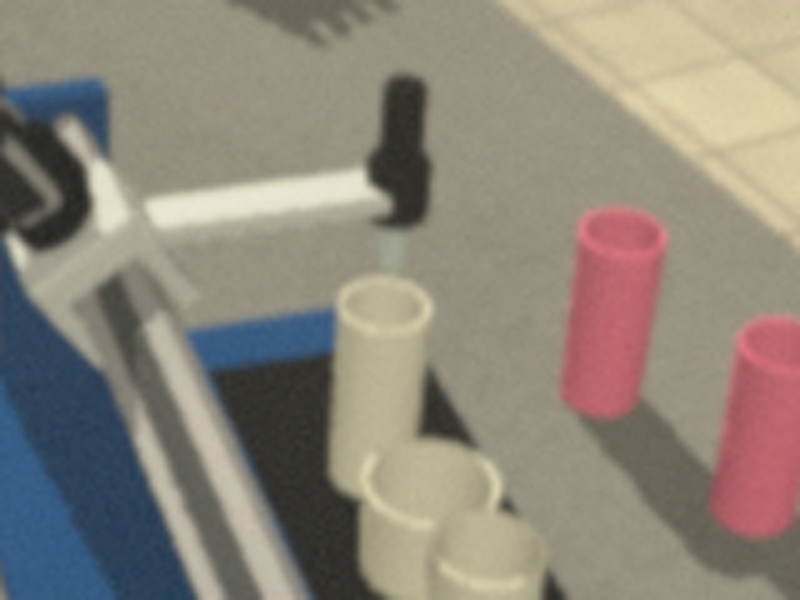

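View pics/t4c.png

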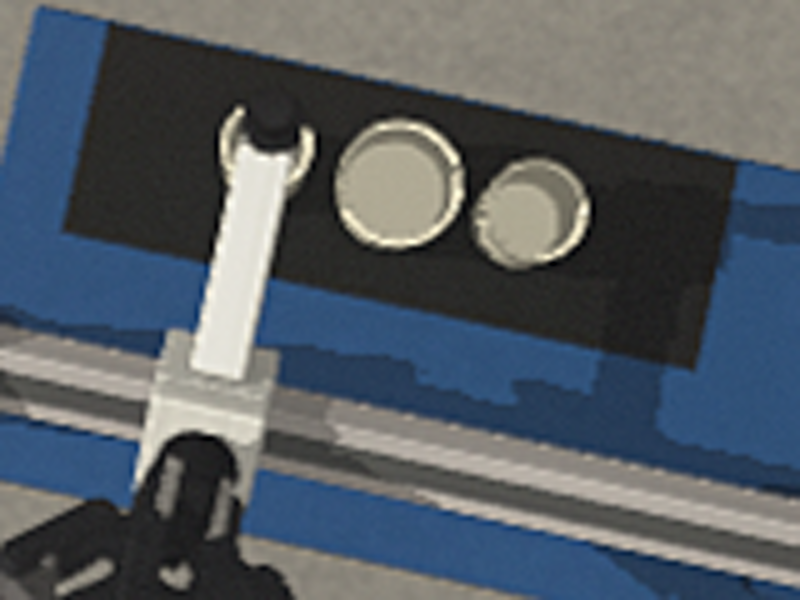

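Run:
```python
import pickle
from h import *
from geo import *
t=pickle.load(open('pics/top4.pkl','rb'));s=pickle.load(open('pics/side4.pkl','rb'))
T=lambda u,v,z:onz(t,280+u/5-.4,180+v/5-.4,z)@ys
S=lambda u,v,z:onz(s,280+u/5-.4,200+v/5-.4,z)
print('cup T',T(267,148,102),'S',S(384,306,102)@ys)
print('bracket T',T(260,180,165),T(225,340,165))
def proj(c,P):
    q=np.linalg.inv(np.array(c['cam_to_world']))@[*P,1]; return np.array([c['cx']+c['fx']*q[0]/-q[2],c['cy']-c['fy']*q[1]/-q[2]])
for yc in(YC-3,YC,YC+3):
    E=org+118*xs+yc*ys
    print(yc,'S',[((proj(s,E+z*zz)-[279.6,199.6])*5).round(0).tolist() for z in(120,130,165,209)],'T',[((proj(t,E+z*zz)-[279.6,179.6])*5).round(0).tolist() for z in(165,209)])
# bracket by depth
for c,nm in((t,'t'),(s,'s')):
    I=c['img'].astype(int); v,u=np.mgrid[:480,:640]; d=c['depth']
    P=np.stack([(u-c['cx'])/c['fx']*d,-(v-c['cy'])/c['fy']*d,-d,np.ones_like(d)],-1)@np.array(c['cam_to_world']).T
    X=(P[...,:3]-org)@xs; Y=P[...,:3]@ys; Z=P[...,2]
    m=(d>0)&(X>40)&(X<100)&(Z>160)&(Z<170)&(abs(Y-YC)<30); y=Y[m]; print(nm,'bracket depth',m.sum(),y.min(),y.max(),np.median(y),np.percentile(y,[3,97]).mean())
    m=(d>0)&(X>100)&(X<135)&(Z>175)&(Z<215)&(abs(Y-YC)<30); y=Y[m]; print(nm,'cap',m.sum(),y.min(),y.max(),Z[m].max())
    m=(d>0)&(X>90)&(X<145)&(Z>97)&(Z<107)&(abs(Y-YC)<30); y=Y[m]; print(nm,'rim',m.sum(),y.min(),y.max(),(y.min()+y.max())/2)
```

```text
cup T 241.64211518459643 S 242.68627552873804
bracket T 241.24485276432375 241.2820356160979
239.67704898239137 S [[388.0, 275.0], [390.0, 255.0], [396.0, 182.0], [404.0, 87.0]] T [[276.0, 127.0], [278.0, 112.0]]
242.67704898239137 S [[386.0, 271.0], [387.0, 251.0], [393.0, 178.0], [401.0, 83.0]] T [[268.0, 125.0], [271.0, 110.0]]
245.67704898239137 S [[383.0, 266.0], [385.0, 246.0], [391.0, 174.0], [398.0, 79.0]] T [[261.0, 124.0], [263.0, 108.0]]
t bracket depth 335 231.14090318601575 253.0838069354314 242.13463991193257 242.10265533627182
t cap 83 232.2835775394994 250.21920430961893 212.15112818004297
t rim 29 224.25908542670987 261.68958369005196 242.97433455838092
s bracket depth 240 229.89988380371418 254.7602296147402 239.4061818361874 242.36568195904783
s cap 156 231.74408865625705 251.09491437349917 210.49716413961772
s rim 108 223.40373790203972 263.0822847494051 243.24301132572242
```

Electrode and cup agree to within about 0.7 mm (the carriage is slightly short), so I'll nudge it and then turn, feeling the torque.

```bash
cat >> h.py <<'E'
def feel(nv,k=5):
    M=[]
    for _ in range(k):
        arm.wait(.02); s=readout.read_state(); M.append([s['moment']@nv,s['joint_torque'][5]])
    return np.mean(M,0),np.std(M,0),s
E
python3 - <<'E'
from h import *
from geo import *
arm.movel(kpt(YC+.7,25),feed=30); arm.wait(.2)
m,sd,s=feel(n); print('base',m,sd,s['clock'])
q=np.array(solver.ik(kpt(YC+.7,25),quat(-.21)))
print(q-s['qpos'])
tot=0
for i in range(70):
    q[5]+=.06; tot+=.06
    if q[5]>3.05: print('range');break
    arm.set_joints(q); m,sd,s=feel(n,4)
    print(round(tot,2),m.round(3),sd.round(3),round(s['clock'],2),s['force'].round(1),round(s['opening'],1))
    if m[0]>.115 and i>1: break
    if s['clock']>40: break
E
```

```text
base [ 0.01115043 -0.0288095 ] [0.01804067 0.00013867] 10.175
[-1.14940935e-06  2.69252717e-05  2.53967442e-04  6.59181837e-05
  3.29453401e-04  2.17316159e-05]
0.06 [-0.084 -0.05 ] [0.036 0.007] 10.49 [ 1.  -2.7  5.9] 13.2
0.12 [-0.048 -0.063] [0.023 0.006] 10.81 [ 1.1 -1.8  5.2] 13.3
0.18 [-0.079 -0.064] [0.003 0.006] 11.12 [ 1.4 -2.   4.9] 12.9
0.24 [-0.076 -0.064] [0.031 0.006] 11.44 [ 0.7 -2.1  5.2] 13.3
0.3 [-0.078 -0.064] [0.019 0.006] 11.76 [ 0.7 -1.8  5.7] 13.2
0.36 [-0.084 -0.064] [0.024 0.006] 12.07 [-0.1 -2.6  6. ] 13.2
0.42 [-0.062 -0.065] [0.044 0.006] 12.39 [ 0.8 -2.2  4.9] 13.2
0.48 [-0.107 -0.065] [0.034 0.006] 12.71 [-0.6 -2.2  5.6] 13.4
0.54 [-0.076 -0.065] [0.024 0.006] 13.03 [-0.9 -2.3  4.9] 13.2
0.6 [-0.088 -0.065] [0.008 0.006] 13.34 [-1.3 -1.9  5.1] 13.1
0.66 [-0.079 -0.065] [0.016 0.006] 13.66 [-0.2 -2.   5.2] 13.4
0.72 [-0.089 -0.065] [0.019 0.006] 13.97 [-2.1 -1.   5. ] 13.3
0.78 [-0.093 -0.065] [0.024 0.006] 14.29 [-0.8 -2.   5.3] 13.1
0.84 [-0.06  -0.065] [0.021 0.006] 14.61 [-1.4 -1.7  5.8] 12.9
0.9 [-0.074 -0.065] [0.03  0.006] 14.93 [-1.3 -0.9  5.8] 13
[... 1112 characters left out ...]
[-6.7 -0.2  7. ] 13.3
2.04 [-0.078 -0.063] [0.03  0.006] 20.94 [-7.3  0.3  7.5] 13.3
2.1 [-0.052 -0.063] [0.019 0.006] 21.26 [-7.5  1.   7. ] 13.0
2.16 [-0.088 -0.057] [0.012 0.006] 21.57 [-7.4  0.6  7.4] 13.1
2.22 [-0.048 -0.04 ] [0.033 0.006] 21.89 [-8.1  0.6  7. ] 13.6
2.28 [-0.025 -0.017] [0.026 0.006] 22.21 [-8.1  1.4  8.1] 13.0
2.34 [0.009 0.009] [0.011 0.006] 22.52 [-7.7  1.6  7.8] 13.4
2.4 [0.003 0.035] [0.026 0.006] 22.84 [-8.7  2.1  7.9] 13.1
2.46 [0.058 0.057] [0.029 0.006] 23.16 [-8.9  2.1  8.3] 13.0
2.52 [0.096 0.082] [0.014 0.006] 23.48 [-9.2  2.4  9.1] 13.3
2.58 [0.088 0.122] [0.037 0.006] 23.79 [-9.   2.4  8.2] 13.6
2.64 [0.116 0.136] [0.025 0.006] 24.11 [-9.8  3.7  7.8] 13.2
```

Run:
```python
from h import *
from geo import *
q=np.array(solver.ik(kpt(YC+.7,25),quat(-.21))); s=readout.read_state()
print('cmd-lag', q[5]%(2*np.pi),s['qpos'], s['qpos'][5]+.7844)
for i in range(6):
    m,sd,s=feel(n,3); print(m.round(3),s['qpos'][5].round(4),s['ee_pos'].round(2))
print((s['ee_pos']-kpt(YC+.7,25)), (s['ee_pos']-kpt(YC+.7,25))@ys)
```

```text
cmd-lag 5.5008687625955535 [ 0.22918493 -0.32758027  2.12704868 -0.32440447  0.80333458  1.85634477] 2.640744773137085
[0.107 0.128] 1.8564 [557.27 142.94 189.6 ]
[0.103 0.127] 1.8564 [557.27 142.94 189.6 ]
[0.135 0.127] 1.8563 [557.28 142.94 189.59]
[0.133 0.127] 1.8564 [557.28 142.96 189.64]
[0.113 0.127] 1.8564 [557.27 142.93 189.6 ]
[0.149 0.127] 1.8563 [557.26 142.93 189.58]
[-1.42993494  1.10545551 -0.86097787] 0.8198581211290796
```

Run:
```python
from h import *
from geo import *
q=readout.read_state()['qpos'].copy()
for i in range(6):
    q[5]+=.008; arm.set_joints(q); m,sd,s=feel(n,4)
    print(m.round(3),sd.round(3),s['qpos'][5].round(4),s['force'].round(1),s['clock'])
    if m[1]>.19 or m[0]>.2: break
```

```text
[0.266 0.262] [0.013 0.   ] 1.863 [-1.1 -1.   5.3] 24.725
```

The torque while turning is 0.26 N m, so the clamp is tight (over 0.15) and below the 0.35 limit. I'll release, back off and check.

Run:
```python
from h import *
from geo import *
claw.grip(85); s=readout.read_state(); p=s['ee_pos']
arm.movel(p+100*n,feed=100)
p=readout.read_state()['ee_pos']; arm.movel([p[0]-60,p[1],420],feed=200)
s=readout.read_state(); print(s['clock'],s['force'],s['opening'])
a=snap('side','side5'); b=snap('top','top5')
cv2.imwrite('pics/t5c.png',cv2.resize(b['img'][180:330,260:460],None,fx=4,fy=4,interpolation=cv2.INTER_CUBIC)[:,:,::-1])
cv2.imwrite('pics/s5c.png',cv2.resize(a['img'][190:340,260:460],None,fx=4,fy=4,interpolation=cv2.INTER_CUBIC)[:,:,::-1])
for c,nm in((b,'t'),(a,'s')):
    v,u=np.mgrid[:480,:640]; d=c['depth']
    P=np.stack([(u-c['cx'])/c['fx']*d,-(v-c['cy'])/c['fy']*d,-d,np.ones_like(d)],-1)@np.array(c['cam_to_world']).T
    P=P[...,:3]; X=(P-org)@xs; Y=P@ys; Z=P[...,2]
    def rng(m): y=Y[m]; return m.sum(),(y.min()+y.max())/2,y.max()-y.min()
    g=(d>0)&(abs(Y-YC)<30)
    print(nm,'bracket',rng(g&(X>40)&(X<100)&(Z>160)&(Z<170)),'cap',rng(g&(X>100)&(X<135)&(Z>175)&(Z<215)),'rim',rng(g&(X>90)&(X<145)&(Z>97)&(Z<107)))
    Q=(P-rail(0))@np.array([e1,ys,n]).T; Q[...,2]-=35
    k=g&(c['img'].max(2)<60)&(Q[...,2]>40)&(Q[...,2]<47)&(abs(Q[...,0])<35); q=Q[k][:,:2]
    w,V=np.linalg.eigh(np.cov(q.T)); print('wing',q.mean(0),'phi',np.arctan(V[1,1]/V[0,1]),len(q))
```

```text
27.5167 [ 0.61747879  0.23975021 -0.67112553] 84.77456984372023
t bracket (np.int64(334), np.float64(243.87849127223478), np.float64(21.963903961762497)) cap (np.int64(86), np.float64(243.87548945245652), np.float64(19.696152133885988)) rim (np.int64(31), np.float64(243.00789001999487), np.float64(37.40047135856662))
wing [  3.46802919 243.74160378] phi 0.5162514592950725 82
s bracket (np.int64(243), np.float64(244.78867860010524), np.float64(24.84162835651236)) cap (np.int64(150), np.float64(242.95790662691576), np.float64(17.122773159350004)) rim (np.int64(103), np.float64(242.35343407926487), np.float64(42.61037252898751))
wing [  3.86822633 242.17907593] phi 0.6061065409968898 50
```

View pics/t5c.png

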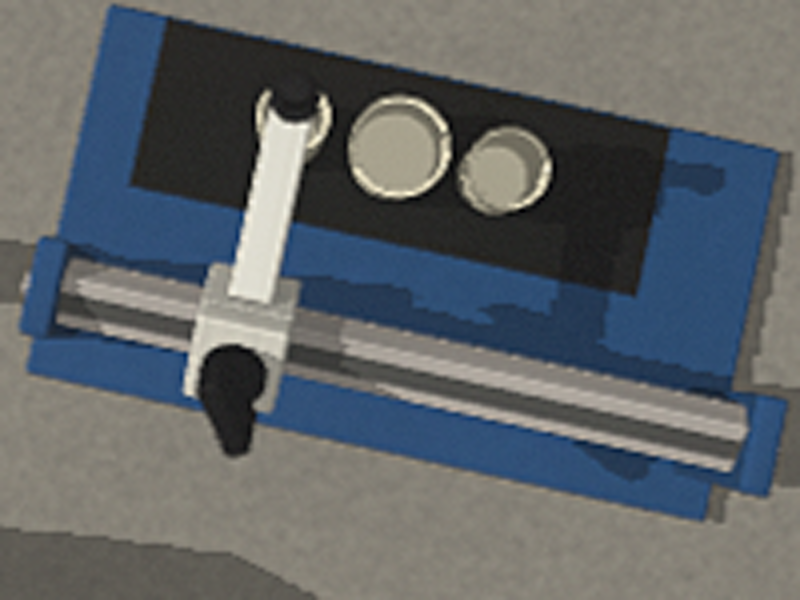

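View pics/s5c.png

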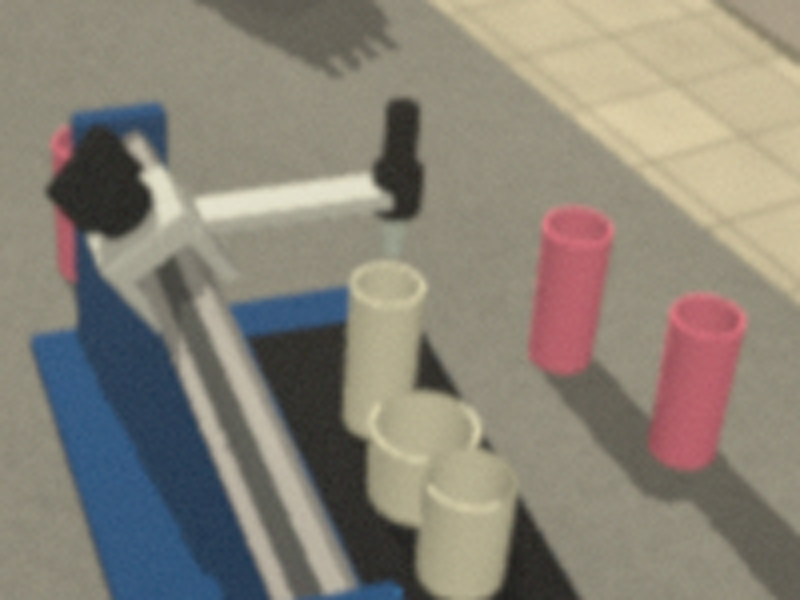

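Final views: the electrode hangs over the tall cup, about 1 mm off centre. In the top crop the cap is at (296,98) and the cup rim at (293,120). The knob is turned, the cups haven't moved and the robot is clear.

```bash
python3 -c "
from h import *
print(sign_off())"
```

```text
the job is handed in; nothing more can be done
None
```

I handed the job in at about 27.5 s: the electrode hangs about 1 mm off centre over the tall cup, the knob was turned clockwise to about 0.26 N m (tight, under the 0.35 limit), and neither the glass, the cups nor the bottle was touched, though no verdict came back.

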